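Post two sample vials into their sprung-flap keepers

ROBOT

A 7-joint arm with a two-finger parallel gripper is mounted at the origin on a cart in front of the work surface, level with it; the furniture and walls round the work are solid. World frame = base frame: x ahead of the robot, y to its left, z up, the work surface at z = 0. Lengths are in m, angles in rad, forces in N, time in s.
With the tool pointing down it reaches from about 0.425 to 0.925 m from the base axis. Payload 6.8 kg.
Tool frame: the origin (TCP) lies at the very end of the fingers, on their centre line; the grasp point (between the pads) lies 19 mm behind it (bot.grasp_offset is the distance from the TCP to the grasp point, in m); z points along the fingers, y is the direction in which the jaws open and shut (so a half turn about z gives the same grasp; the last joint's range is limited). The gripper opens to 85 mm and grips with 20 to 120 N. Pads are 22 mm wide; open, the fingers measure 114 mm over their backs; the gripper's body (76 mm by 85 mm) begins 54 mm behind the grasp point. The pads swing forward as they close: fully open they stand 13 mm farther back than shut.
Start: joints at [1.114, 0.477, 0.022, 1.555, -0.011, 1.109, -0.083], TCP at [0.231, -0.634, 0.231] pointing down, gripper open.
Joint ranges: [-2.96, 2.96], [-0.34, 2.1], [-1.41, 1.46], [0.24, 2.44], [-1.37, 4.51], [0.17, 1.92], [-2.96, 2.96]. Speed limits (rad/s): [2.39, 2.39, 3.14, 3.14, 3.14, 3.14, 3.14].

INTERFACE

Orientations are given as a unit quaternion [w, x, y, z].
In Python, from station import monitor, cams, bot, finder gives the robot as it stands.
- The arm moves only by the tool jog_arm, never from a script. Its argument "plan" is a list of rows, each an object of numbers: "x", "y", "z": the shift along the tool's x, y, z as a fraction of full scale; "wx", "wy", "wz": the turn, a rotation vector about the tool's x, y, z as a fraction of full scale. A call has 1 to 12 rows; each row is the pose to reach, as a shift and turn from the pose measured when the call began, along the tool's axes at that moment, turning the shorter way round; what a row does not reach only later rows make up. Full scale, the value 1, is 20 cm for a shift and 180 degrees for a turn. A row lasts 1/12 s, in which the tool goes at most 41.7 mm and 7.16 degrees, less where a joint would pass 70% of its speed; a pose out of reach is approached as far as the arm can. A call with a number of a shift or a turn outside -1 to 1 is refused whole. A call with a gripper value outside its range is refused whole. "hand" is the opening, from -1 (shut) to 1 (fully open), set as the call begins (left out, the last holds). The fingers move at their own pace and stop on an object; "grip_force" is the grip in N (left out, the last holds). Time passes only in rows, so rows that repeat a pose let the fingers close. It gives the time, the measured TCP pose, the force and the opening at its end, in the units of the state.
- monitor.get_obs(): the state, without advancing time (a new reading comes with each control period).
- cams.read_camera(name): name is "side" or "top"; returns the picture (400x640x3 uint8, red, green, blue); there is no depth.
- cams.get_calibration(name): a dict with "fx", "fy", "cx", "cy" (pixels), "extrinsics" (4x4, takes a point from world to camera coordinates). Camera axes: x right, y down, z forward; pixel columns grow to the right and rows downward; lengths in m; the calibration is good to about 2 mm. A picture is of the moment at which its call begins. get_calibration takes no time and is no camera call.
- bot.hand_in(): hands the job in, once; it reports no verdict.
Trained networks look in the newest picture that a camera, given by its name, has taken for a name from the list of things; names that differ only in an ending like _2 or _b are one class to them, and where a whole thing is asked for, a point or a joint stands for the part that bears it (a point fixed in the world has none). Each returns a list of dicts, best first, with "confidence" (0 to 1); they miss things now and then, are a little off and sometimes report something else, mostly with a low value. They report only what shows in the picture. A call takes as long as a camera call. They do not tell look-alikes from the thing itself.
- finder.find_in(camera, target): "bbox" ([left, top, width, height] in pixels, round what is visible of it).
- finder.place_of(camera, target): "location" ([column, row] in pixels: a listed point, or the origin of a listed thing).
The state is a dict: "t": time; "q": joint angles; "joint_vel": joint speeds; "joint_torque": joint torques, N m; "eef_pos": TCP position; "tool_rot": TCP orientation; "contact_force": force on the tool from outside, world axes, zero at the start; "torque": the same for the moment, N m; "gripper_width": opening from 0.0 (shut) to 1.0 (fully open).
Only numpy, scipy, OpenCV 4.12 (cv2) and the standard library are available. Lean on these libraries where they do the work, as an engineer would, in place of code of your own. Each camera call takes 0.05 s, during which the arm holds its last target. There are 200 camera calls.

TASK

Put away the two samples by colour: post the green-capped vial through the self-closing flaps of the keeper with green flaps, and the amber vial through those of the keeper with orange flaps. The flaps give way as the vial is pushed down on them; set it down gently inside rather than letting it drop, so that it stands upright on the chamber floor with the flaps shut over it. Leave the blue vial and the tally counter where they are.

Things in the scene. Friction and masses are not known exactly. Their poses are not given: they have to be found in the camera images.
- green_vial: Small white-labelled round vial with a green screw cap, standing; 58 mm tall, body 27 mm, cap 31 mm in diameter and 20 mm high, about 40 g. Origin: centre of its underside, z up its axis.
- amber_vial: Amber round vial with a white cap, standing; 62 mm tall, body 29 mm, cap 34 mm in diameter and 13 mm high, about 45 g. Origin: centre of its underside, z up its axis.
- blue_vial: Dark blue round vial with a white cap, standing; 72 mm tall, body 31 mm, cap 37 mm in diameter. A bystander. Origin: centre of its underside, z up. The three vials may change places on the worktop to the right of the keepers.
- counter: Round silver tally counter lying on the worktop, 55 x 73 x 23 mm, a bystander. Origin: centre of its underside.
- green_keeper: White sample keeper, fixed: box 84 (its x) x 160 (its y) x 106 mm tall with two green flap leaves in its top and a round mark of that colour on its front. Origin: centre of its underside; x points away from its front, y along its length, z up. Chamber inside: 74 x 150 mm, flat floor 96 mm below the top. Turned up to 0.25 rad; the two keepers may change places.
- orange_keeper: White sample keeper, fixed: box 84 (its x) x 160 (its y) x 106 mm tall with two orange flap leaves in its top and a round mark of that colour on its front. Origin: centre of its underside; x points away from its front, y along its length, z up. Chamber inside: 74 x 150 mm, flat floor 96 mm below the top. Turned up to 0.25 rad; the two keepers may change places.
- green_keeper_mouth (a point): Centre of the green keeper's mouth, level with its top. Mouth: 50 (x) x 140 mm (y), shut by two sprung leaves 24 mm wide hinged on its long edges, pushed down with 0.3 to 1.2 N each; open, they hang to 28 mm below the top with about 46 mm free between them. Long enough for fingers that close along the keeper's y (up to 130 mm over their backs) to follow the vial in.
- orange_keeper_mouth (a point): Centre of the orange keeper's mouth, level with its top. Mouth: 50 (x) x 140 mm (y), shut by two sprung leaves 24 mm wide hinged on its long edges, pushed down with 0.3 to 1.2 N each; open, they hang to 28 mm below the top with about 46 mm free between them. Long enough for fingers that close along the keeper's y (up to 130 mm over their backs) to follow the vial in.
- green_keeper_floor (a point): Centre of the green keeper's chamber floor (upper face), 10 mm above the keeper's underside. A vial let go while still between the leaves stays pinched by them: bring it down to the floor, clear below them, before letting go.
- orange_keeper_floor (a point): Centre of the orange keeper's chamber floor (upper face), 10 mm above the keeper's underside. A vial let go while still between the leaves stays pinched by them: bring it down to the floor, clear below them, before letting go.
- green_keeper_near (a joint): Leaf of the green keeper's flap on its near long edge (keeper's -x side): 0 = shut and level with the top, grows as it is pushed down into the box, 1.45 = hanging fully open; sprung to 0.
- green_keeper_far (a joint): Leaf of the green keeper's flap on its far long edge (keeper's +x side): 0 = shut and level with the top, grows as it is pushed down into the box, 1.45 = hanging fully open; sprung to 0.
- orange_keeper_near (a joint): Leaf of the orange keeper's flap on its near long edge (keeper's -x side): 0 = shut and level with the top, grows as it is pushed down into the box, 1.45 = hanging fully open; sprung to 0.
- orange_keeper_far (a joint): Leaf of the orange keeper's flap on its far long edge (keeper's +x side): 0 = shut and level with the top, grows as it is pushed down into the box, 1.45 = hanging fully open; sprung to 0.
Things that resemble listed ones, but are neither listed nor needed, are in the scene too. Leave any brown or yellow look-alike of the amber_vial alone.

How it is judged:
At the end, for the whole second after the job is handed in: The green-capped vial is in the green-flapped keeper and the amber vial in the orange-flapped one, each on the chamber floor (within about 5 mm in height), upright within 0.15 rad, at rest (under 0.02 m/s), and all four flap leaves are shut (under 0.1 rad) (x of green_vial in the frame of green_keeper between -0.037 and 0.037 m and y of green_vial in the frame of green_keeper between -0.075 and 0.075 m and z of green_vial in the frame of green_keeper between 0.005 and 0.016 m and angle between each of green_vial, amber_vial's own z axis and vertical below 0.15 rad and linear speed of each of green_vial, amber_vial below 0.02 m/s and value of joint each of green_keeper_near, green_keeper_far, orange_keeper_near, orange_keeper_far below 0.1 rad and x of amber_vial in the frame of orange_keeper between -0.037 and 0.037 m and y of amber_vial in the frame of orange_keeper between -0.075 and 0.075 m and z of amber_vial in the frame of orange_keeper between 0.005 and 0.016 m); the robot touches nothing.
It fails at once if the green-capped vial drops onto the chamber floor (moves faster than 0.7 m/s inside its keeper) (linear speed of green_vial above 0.7 m/s and z of green_vial in the frame of green_keeper below 0.08 m and x of green_vial in the frame of green_keeper between -0.037 and 0.037 m and y of green_vial in the frame of green_keeper between -0.075 and 0.075 m).
It fails at once if the amber vial drops onto the chamber floor (moves faster than 0.7 m/s inside its keeper) (linear speed of amber_vial above 0.7 m/s and z of amber_vial in the frame of orange_keeper below 0.08 m and x of amber_vial in the frame of orange_keeper between -0.037 and 0.037 m and y of amber_vial in the frame of orange_keeper between -0.075 and 0.075 m).
It fails at once if the blue vial is displaced by more than 30 mm or tipped (distance of blue_vial from where it was at the start of the episode above 0.03 m or angle between blue_vial's own z axis and vertical above 0.35 rad).
It fails at once if the tally counter is displaced by more than 30 mm (distance of counter from where it was at the start of the episode above 0.03 m).
It also fails if it takes over 69 s, if anything falls off the work surface, if the arm or the gripper's body presses on something with over 40 N, if the wrist force passes 120 N, or if a joint passes its speed limit or range.

## Working session

There is one attempt and no reset: what is moved stays moved. The work goes in short steps, Python scripts to look and compute and a tool call to move; the robot and the scene stay as the last step left them, time stands still between calls to the robot, and variables do not carry over. Pictures are saved under pics/ and viewed, about 8 in all and at most 12, crops included, and the job is handed in when it is done.

Besides the shell and the picture viewer there is one more tool, called as name(argument=value, ...) on one line, values as JSON. jog_arm: Moves the arm, as the interface text tells. Shift numbers are shares of 20 cm and turn numbers shares of 180 degrees, none past 1 either way. Its arguments: {"type":"object","properties":{"plan":{"type":"array","items":{"type":"object","properties":{"x":{"type":"number","minimum":-1,"maximum":1},"y":{"type":"number","minimum":-1,"maximum":1},"z":{"type":"number","minimum":-1,"maximum":1},"wx":{"type":"number","minimum":-1,"maximum":1},"wy":{"type":"number","minimum":-1,"maximum":1},"wz":{"type":"number","minimum":-1,"maximum":1}}}},"hand":{"type":"number"},"grip_force":{"type":"number"}},"required":["plan"]}

```bash
ls; mkdir -p pics
cat > h.py <<'E'
import numpy as np, cv2
from station import monitor, cams, bot, finder
from scipy.spatial.transform import Rotation as R
def ray(cam,uv):
    c=cams.get_calibration(cam);E=np.array(c["extrinsics"])
    d=np.array([(uv[0]-c["cx"])/c["fx"],(uv[1]-c["cy"])/c["fy"],1.])
    return -E[:3,:3].T@E[:3,3], E[:3,:3].T@d
def at_z(cam,uv,z):
    o,d=ray(cam,uv); return o+d*(z-o[2])/d[2]
def proj(cam,p):
    c=cams.get_calibration(cam);E=np.array(c["extrinsics"]); q=E[:3,:3]@np.asarray(p)+E[:3,3]
    return np.array([c["fx"]*q[0]/q[2]+c["cx"],c["fy"]*q[1]/q[2]+c["cy"]])
def snap(cam,name=None):
    im=cams.read_camera(cam)
    if name: cv2.imwrite(f"pics/{name}.png",im[...,::-1])
    return im
E
python3 - <<'E'
from h import *
np.set_printoptions(precision=4,suppress=True)
for c in ("top","side"):
    snap(c,c+"1"); print(c,ray(c,(320,200)))
    for t in ["green_vial","amber_vial","blue_vial","counter"]:
        for r in finder.place_of(c,t)[:4]:
            print(t,np.round(r["location"]),round(r["confidence"],2),at_z(c,r["location"],0)[:2])
    for t,z in [("green_keeper_mouth",.106),("orange_keeper_mouth",.106),("green_keeper",0),("orange_keeper",0)]:
        for r in finder.place_of(c,t)[:3]:
            print(t,np.round(r["location"]),round(r["confidence"],2),at_z(c,r["location"],z)[:2])
s=monitor.get_obs(); print(s)
E
```

```text
pics
top (array([ 0.27  , -0.0138,  1.0006]), array([ 0.215 , -0.0126, -0.9765]))
green_vial [358. 225.] 0.45 [ 0.4236 -0.1244]
amber_vial [398. 243.] 0.7 [ 0.3749 -0.2244]
amber_vial [438. 226.] 0.56 [ 0.4182 -0.329 ]
blue_vial [397. 204.] 0.82 [ 0.4777 -0.2277]
counter [344. 157.] 0.84 [ 0.6065 -0.0932]
green_keeper_mouth [168. 211.] 0.86 [0.4459 0.3262]
orange_keeper_mouth [267. 206.] 0.72 [0.4551 0.0978]
green_keeper [187. 222.] 0.62 [0.4361 0.3172]
orange_keeper [274. 212.] 0.94 [0.4607 0.0945]
side (array([ 0.0759, -1.1441,  0.6123]), array([ 0.3245,  0.8649, -0.3833]))
green_vial [372. 245.] 0.43 [ 0.6098 -0.0931]
amber_vial [374. 310.] 0.9 [ 0.4878 -0.3528]
amber_vial [301. 316.] 0.79 [ 0.3423 -0.317 ]
amber_vial [335. 314.] 0.55 [ 0.409  -0.3356]
amber_vial [299. 293.] 0.4 [ 0.3651 -0.2373]
blue_vial [345. 282.] 0.94 [ 0.4756 -0.2341]
counter [373. 245.] 0.64 [ 0.6131 -0.0968]
green_keeper_mouth [265. 167.] 0.59 [0.4434 0.3112]
green_keeper [267. 198.] 0.58 [0.4454 0.3139]
{'t': 0.9, 'q': array([ 1.1139,  0.477 ,  0.0224,  1.5554, -0.0115,  1.1093, -0.0831]), 'joint_vel': array([-0.0006,  0.0005, -0.0003,  0.0009, -0.0022, -0.0011, -0.    ]), 'joint_torque': array([  0.001 , -59.632 ,   1.6071, -28.1547,   0.0126,   0.0016,
         0.    ]), 'eef_pos': array([ 0.2307, -0.6344,  0.2313]), 'tool_rot': array([0.    , 0.9848, 0.1735, 0.    ]), 'contact_force': array([ 0.31  , -0.3577, -0.4152]), 'torque': array([ 0.017 , -0.043 , -0.0035]), 'gripper_width': 1.0041808098422453}
```

View pics/top1.png

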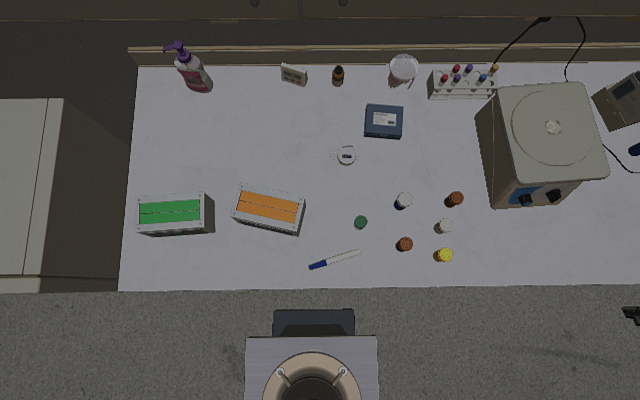

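View pics/side1.png

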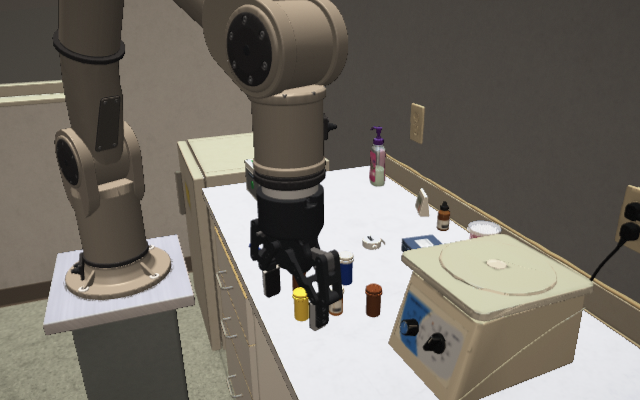

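```bash
cat > m.py <<'E'
from h import *
np.set_printoptions(precision=4,suppress=True)
im=cv2.imread("pics/top1.png"); hsv=cv2.cvtColor(im,cv2.COLOR_BGR2HSV)
def flap(lo,hi,x0,x1):
    m=cv2.inRange(hsv,lo,hi); m[:,:x0]=0; m[:,x1:]=0
    ys,xs=np.nonzero(m); P=np.array([at_z("top",(x,y),.106)[:2] for x,y in zip(xs,ys)],np.float32)
    (c,wh,a)=cv2.minAreaRect(P); 
    d=np.linalg.svd(P-P.mean(0),full_matrices=False)[2][0]
    print("flap",c,P.mean(0),wh,"yaw of long axis from +y",np.arctan2(-d[0]*np.sign(d[1]),abs(d[1])))
flap((45,120,60),(75,255,255),130,215)
flap((8,150,80),(22,255,255),230,310)
for n,(x0,y0,x1,y1),lo,hi,z in [("green",(345,205,380,240),(45,60,30),(90,255,255),.058),("white445",(430,212,460,241),(0,0,205),(180,40,255),.062)]:
    m=cv2.inRange(hsv[y0:y1,x0:x1],lo,hi); 
    n_,l,st,ce=cv2.connectedComponentsWithStats(m)
    for i in range(1,n_):
        if st[i,4]>15: print(n,st[i],ce[i]+[x0,y0],at_z("top",ce[i]+[x0,y0],z))
a=cv2.resize(im[185:275,340:470],None,fx=6,fy=6,interpolation=cv2.INTER_CUBIC)
cv2.imwrite("pics/crop1.png",a)
print(at_z("top",(404,200),.072),at_z("top",(405,243),.06),at_z("top",(445,255),.06),at_z("top",(456,198),.06))
E
python3 m.py
```

```text
flap (0.4448656737804413, 0.3249439001083374) [0.4448 0.3254] (0.04678131639957428, 0.1343654841184616) yaw of long axis from +y 0.06197875
flap (0.453753262758255, 0.09778210520744324) [0.4537 0.098 ] (0.13592399656772614, 0.047486353665590286) yaw of long axis from +y -0.24029928
green [ 10  11  12  13 123] [360.4146 221.6341] [ 0.4221 -0.1235  0.058 ]
[ 0.4715 -0.2299  0.072 ] [ 0.3683 -0.2284  0.06  ] [ 0.3382 -0.3222  0.06  ] [ 0.4772 -0.3613  0.06  ]
```

View pics/crop1.png

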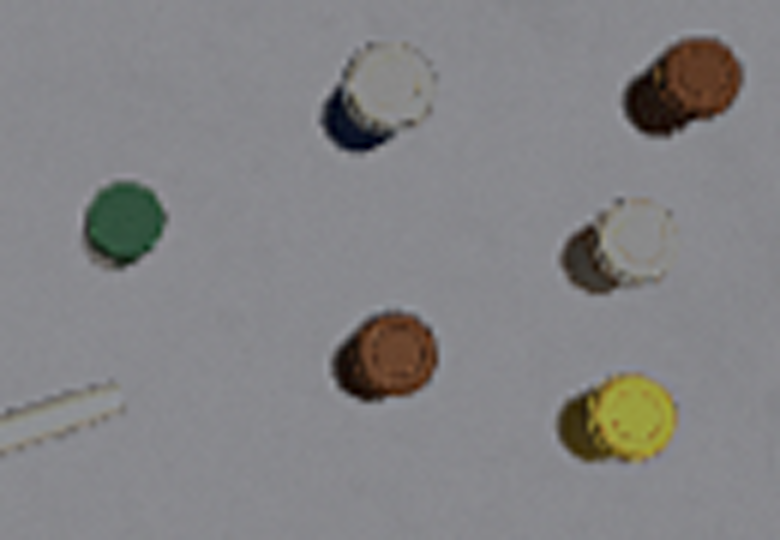

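The amber candidates in the top view are brown-capped (405,243) and (456,198), yellow-capped (445,255) and white-capped (446,225). Only (446,225) has an amber body with a white cap, so it fits. I'll confirm it in the side view once the arm is clear of it. The green cap is at (360,222) and blue at (404,200).

```bash
cat > go.py <<'E'
import sys
from h import *
np.set_printoptions(precision=4,suppress=True)
# usage: go.py x y z yaw  -> fractions in tool axes
s=monitor.get_obs(); g=np.array(list(map(float,sys.argv[1:4]))); a=float(sys.argv[4])
Rt=R.from_quat(np.roll(s["tool_rot"],-1)); G=R.from_euler("z",a)*R.from_quat([1,0,0,0])
rv=(Rt.inv()*G).as_rotvec()
print("t",round(s["t"],2),"pos",s["eef_pos"],"shift",Rt.inv().apply(g-s["eef_pos"])/.2,"turn",rv/np.pi)
E
python3 go.py 0.422 -0.1235 0.16 0.062; python3 -c "
from h import *
print(at_z('top',(446.2,225),.062), bot.grasp_offset)"
```

```text
t 0.9 pos [ 0.2307 -0.6344  0.2313] shift [ 1.7718 -2.0737  0.3567] turn [ 0.     -0.      0.0913]
[ 0.41015945 -0.33066858  0.062     ] 0.0187
```

jog_arm(plan=[{"x": 0.86, "y": -1, "wz": 0.0913}, {"x": 0.86, "y": -1, "wz": 0.0913}, {"x": 0.86, "y": -1, "wz": 0.0913}, {"x": 0.86, "y": -1, "wz": 0.0913}, {"x": 0.86, "y": -1, "wz": 0.0913}, {"x": 0.86, "y": -1, "wz": 0.0913}, {"x": 0.86, "y": -1, "wz": 0.0913}, {"x": 0.86, "y": -1, "wz": 0.0913}], hand=1, grip_force=40)

```text
invalid input at $.plan[0]: expected keys x, y, z, wx, wy, wz
```

```bash
python3 go.py 0.422 -0.1235 0.12 0.062
```

```text
t 0.9 pos [ 0.2307 -0.6344  0.2313] shift [ 1.7718 -2.0737  0.5567] turn [ 0.     -0.      0.0913]
```

jog_arm(plan=[{"x": 0.86, "y": -1, "z": 0, "wx": 0, "wy": 0, "wz": 0.0913}, {"x": 0.86, "y": -1, "z": 0, "wx": 0, "wy": 0, "wz": 0.0913}, {"x": 0.86, "y": -1, "z": 0, "wx": 0, "wy": 0, "wz": 0.0913}, {"x": 0.86, "y": -1, "z": 0, "wx": 0, "wy": 0, "wz": 0.0913}, {"x": 0.86, "y": -1, "z": 0, "wx": 0, "wy": 0, "wz": 0.0913}, {"x": 0.86, "y": -1, "z": 0, "wx": 0, "wy": 0, "wz": 0.0913}, {"x": 0.86, "y": -1, "z": 0, "wx": 0, "wy": 0, "wz": 0.0913}, {"x": 0.86, "y": -1, "z": 0, "wx": 0, "wy": 0, "wz": 0.0913}], hand=1, grip_force=40)

```text
t: 1.57
eef_pos: [0.3262, -0.3835, 0.2317]
tool_rot: [-0.001, 0.999, 0.034, 0.001]
contact_force: [0.9, 0.6, -0.6]
gripper_width: 0.998
```

```bash
python3 go.py 0.422 -0.1235 0.12 0.062
```

```text
t 1.57 pos [ 0.3262 -0.3835  0.2317] shift [ 0.5665 -1.2636  0.5602] turn [-0.0003 -0.0003  0.0022]
```

jog_arm(plan=[{"x": 0.5, "y": -1, "z": 0, "wx": 0, "wy": 0, "wz": 0.002}, {"x": 0.5, "y": -1, "z": 0, "wx": 0, "wy": 0, "wz": 0.002}, {"x": 0.5, "y": -1, "z": 0, "wx": 0, "wy": 0, "wz": 0.002}, {"x": 0.5, "y": -1, "z": 0, "wx": 0, "wy": 0, "wz": 0.002}, {"x": 0.5, "y": -1, "z": 0, "wx": 0, "wy": 0, "wz": 0.002}, {"x": 0.5, "y": -1, "z": 0, "wx": 0, "wy": 0, "wz": 0.002}, {"x": 0.5, "y": -1, "z": 0, "wx": 0, "wy": 0, "wz": 0.002}])

```text
t: 2.15
eef_pos: [0.4146, -0.1734, 0.2325]
tool_rot: [-0.001, 0.999, 0.035, 0.001]
contact_force: [0.6, 0.3, 0.3]
gripper_width: 0.997
```

```bash
python3 go.py 0.422 -0.1235 0.12 0.062; python3 -c "
from h import *
snap('side','side2')"
```

```text
t 2.15 pos [ 0.4146 -0.1734  0.2325] shift [ 0.0527 -0.2455  0.563 ] turn [-0.0005 -0.001   0.0023]
```

View pics/side2.png

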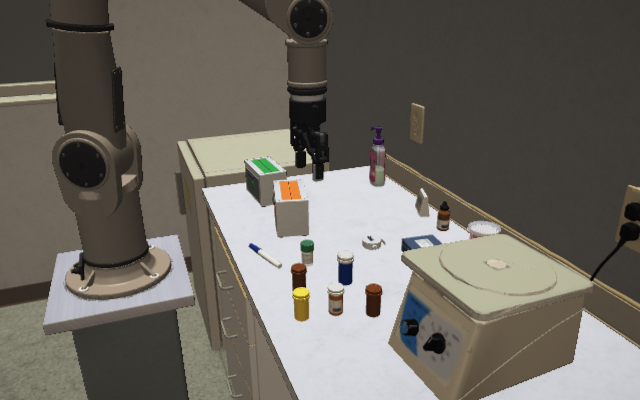

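The side view shows the white-capped vial with a translucent amber body at (336,299), and the green-capped vial at (307,252). I'll confirm with one crop.

```bash
python3 -c "
from h import *
im=cv2.imread('pics/side2.png'); cv2.imwrite('pics/crop2.png',cv2.resize(im[230:330,270:400],None,fx=6,fy=6,interpolation=cv2.INTER_CUBIC))
for t in ('green_vial','amber_vial'):
  for r in finder.place_of('side',t)[:4]: print(t,r['location'],r['confidence'],at_z('side',r['location'],0))
print(proj('side',[.422,-.1235,.058]),proj('side',[.41,-.3307,.062]))
"
```

```text
green_vial [308.9, 267.5] 0.86 [ 0.4221405  -0.14193466  0.        ]
amber_vial [371.2, 312.7] 0.88 [ 0.47871786 -0.35974511  0.        ]
amber_vial [298.7, 291.4] 0.86 [ 0.3666942  -0.23109737  0.        ]
amber_vial [335.1, 314.6] 0.61 [ 0.40796181 -0.33926581  0.        ]
amber_vial [302.2, 316.0] 0.59 [ 0.34433833 -0.31967574  0.        ]
[305.7730722  242.30842125] [334.47412541 285.94777708]
```

View pics/crop2.png

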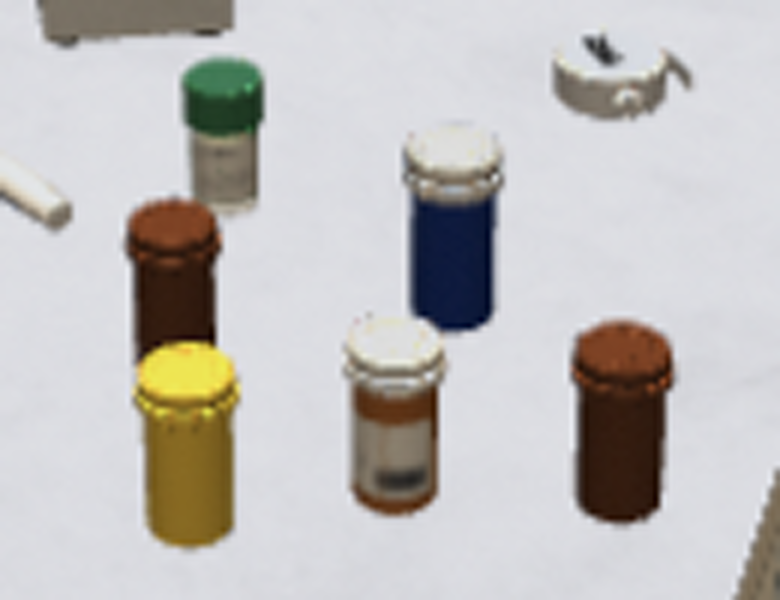

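jog_arm(plan=[{"x": 0.053, "y": -0.245, "z": 0.56, "wx": 0, "wy": 0, "wz": 0.002}, {"x": 0.053, "y": -0.245, "z": 0.56, "wx": 0, "wy": 0, "wz": 0.002}, {"x": 0.053, "y": -0.245, "z": 0.56, "wx": 0, "wy": 0, "wz": 0.002}, {"x": 0.053, "y": -0.245, "z": 0.56, "wx": 0, "wy": 0, "wz": 0.002}, {"x": 0.053, "y": -0.245, "z": 0.56, "wx": 0, "wy": 0, "wz": 0.002}, {"x": 0.053, "y": -0.245, "z": 0.56, "wx": 0, "wy": 0, "wz": 0.002}])

```text
t: 2.8
eef_pos: [0.4203, -0.131, 0.121]
tool_rot: [0.0, 1.0, 0.026, 0.001]
contact_force: [0.1, 0.2, 0.9]
gripper_width: 0.998
```

```bash
python3 go.py 0.422 -0.1235 0.029 0.062
```

```text
t 2.8 pos [ 0.4203 -0.131   0.121 ] shift [ 0.0094 -0.0374  0.4599] turn [ 0.0002 -0.0006 -0.0031]
```

Confirmed: the middle vial, with white cap, label and amber body, is the amber one. The side-view cap tops agree with the top-view estimates to about 3 mm. Now lowering onto the green vial.

jog_arm(plan=[{"x": 0.015, "y": -0.037, "z": 0.2, "wx": 0, "wy": 0, "wz": -0.003}, {"x": 0.015, "y": -0.037, "z": 0.4, "wx": 0, "wy": 0, "wz": -0.003}, {"x": 0.015, "y": -0.037, "z": 0.46, "wx": 0, "wy": 0, "wz": -0.003}, {"x": 0.015, "y": -0.037, "z": 0.46, "wx": 0, "wy": 0, "wz": -0.003}, {"x": 0.015, "y": -0.037, "z": 0.46, "wx": 0, "wy": 0, "wz": -0.003}, {"x": 0.015, "y": -0.037, "z": 0.46, "wx": 0, "wy": 0, "wz": -0.003}])

```text
t: 3.3
eef_pos: [0.4249, -0.1248, 0.0309]
tool_rot: [0.001, 1.0, 0.03, 0.003]
contact_force: [0.2, -0.2, 0.3]
gripper_width: 0.998
```

jog_arm(plan=[{"x": 0, "y": 0, "z": 0, "wx": 0, "wy": 0, "wz": 0}, {"x": 0, "y": 0, "z": 0, "wx": 0, "wy": 0, "wz": 0}, {"x": 0, "y": 0, "z": 0, "wx": 0, "wy": 0, "wz": 0}, {"x": 0, "y": 0, "z": 0, "wx": 0, "wy": 0, "wz": 0}, {"x": 0, "y": 0, "z": 0, "wx": 0, "wy": 0, "wz": 0}, {"x": 0, "y": 0, "z": 0, "wx": 0, "wy": 0, "wz": 0}, {"x": 0, "y": 0, "z": 0, "wx": 0, "wy": 0, "wz": 0}, {"x": 0, "y": 0, "z": 0, "wx": 0, "wy": 0, "wz": 0}], hand=-1, grip_force=40)

```text
t: 3.97
eef_pos: [0.4253, -0.1249, 0.0316]
tool_rot: [0.001, 1.0, 0.03, 0.003]
contact_force: [-0.6, 0.2, 9.0]
gripper_width: 0.351
```

```bash
python3 go.py 0.4235 -0.1235 0.21 0.062; python3 -c "
from h import *
im=snap('side'); cv2.imwrite('pics/crop3.png',cv2.resize(im[180:300,250:400],None,fx=4,fy=4,interpolation=cv2.INTER_CUBIC)[...,::-1])"
```

```text
t 3.97 pos [ 0.4253 -0.1249  0.0316] shift [-0.0031 -0.0054 -0.892 ] turn [ 0.0008 -0.002  -0.0006]
```

View pics/crop3.png

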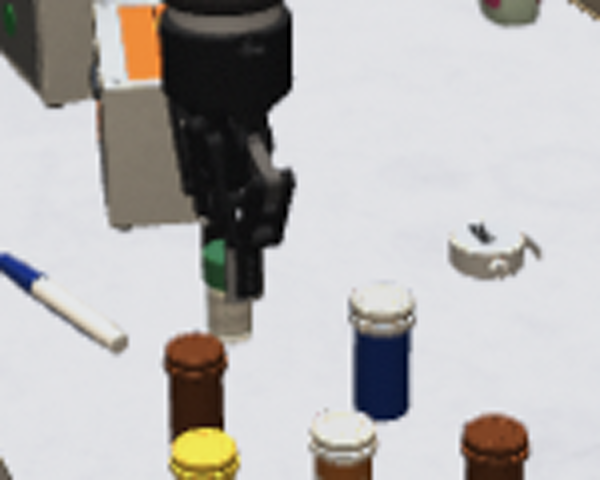

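The crop shows the green-capped vial standing between the fingers, held by its cap. Measured opening is 30 mm. Lifting.

jog_arm(plan=[{"x": 0, "y": 0, "z": -0.1, "wx": 0, "wy": 0, "wz": 0}, {"x": 0, "y": 0, "z": -0.25, "wx": 0, "wy": 0, "wz": 0}, {"x": 0, "y": 0, "z": -0.4, "wx": 0, "wy": 0, "wz": 0}, {"x": 0, "y": -0.05, "z": -0.6, "wx": 0, "wy": 0, "wz": 0}, {"x": 0, "y": -0.2, "z": -0.8, "wx": 0, "wy": 0, "wz": 0}, {"x": 0, "y": -0.35, "z": -0.94, "wx": 0, "wy": 0, "wz": 0}, {"x": 0, "y": -0.5, "z": -0.94, "wx": 0, "wy": 0, "wz": 0}, {"x": 0, "y": -0.65, "z": -0.94, "wx": 0, "wy": 0, "wz": 0}, {"x": 0, "y": -0.8, "z": -0.94, "wx": 0, "wy": 0, "wz": 0}, {"x": 0, "y": -0.95, "z": -0.94, "wx": 0, "wy": 0, "wz": 0}, {"x": 0, "y": -1, "z": -0.94, "wx": 0, "wy": 0, "wz": 0}])

```text
t: 4.93
eef_pos: [0.4114, 0.0794, 0.2195]
tool_rot: [0.001, 0.999, 0.033, 0.004]
contact_force: [1.1, 0.4, -0.0]
gripper_width: 0.355
```

```bash
python3 go.py 0.445 0.325 0.21 0.062
```

```text
t 4.93 pos [0.4114 0.0794 0.2195] shift [ 0.2473 -1.2144  0.0476] turn [ 0.0004 -0.0023  0.001 ]
```

jog_arm(plan=[{"x": 0.05, "y": -0.15, "z": 0, "wx": 0, "wy": -0.002, "wz": 0.001}, {"x": 0.1, "y": -0.3, "z": 0, "wx": 0, "wy": -0.002, "wz": 0.001}, {"x": 0.15, "y": -0.45, "z": 0, "wx": 0, "wy": -0.002, "wz": 0.001}, {"x": 0.2, "y": -0.6, "z": 0, "wx": 0, "wy": -0.002, "wz": 0.001}, {"x": 0.247, "y": -0.75, "z": 0, "wx": 0, "wy": -0.002, "wz": 0.001}, {"x": 0.247, "y": -0.9, "z": 0, "wx": 0, "wy": -0.002, "wz": 0.001}, {"x": 0.247, "y": -1, "z": 0, "wx": 0, "wy": -0.002, "wz": 0.001}, {"x": 0.247, "y": -1, "z": 0, "wx": 0, "wy": -0.002, "wz": 0.001}])

```text
t: 5.6
eef_pos: [0.4461, 0.2874, 0.2196]
tool_rot: [-0.001, 0.999, 0.034, 0.0]
contact_force: [-0.3, 1.8, -0.6]
gripper_width: 0.353
```

```bash
python3 go.py 0.445 0.325 0.16 0.062
```

```text
t 5.6 pos [0.4461 0.2874 0.2196] shift [ 0.0075 -0.1873  0.2985] turn [-0.0006 -0.0001  0.002 ]
```

jog_arm(plan=[{"x": 0.0075, "y": -0.1, "z": 0.05, "wx": 0, "wy": 0, "wz": 0.001}, {"x": 0.0075, "y": -0.187, "z": 0.1, "wx": 0, "wy": 0, "wz": 0.001}, {"x": 0.0075, "y": -0.187, "z": 0.2, "wx": 0, "wy": 0, "wz": 0.001}, {"x": 0.0075, "y": -0.187, "z": 0.3, "wx": 0, "wy": 0, "wz": 0.001}, {"x": 0.0075, "y": -0.187, "z": 0.3, "wx": 0, "wy": 0, "wz": 0.001}, {"x": 0.0075, "y": -0.187, "z": 0.3, "wx": 0, "wy": 0, "wz": 0.001}])

```text
t: 6.1
eef_pos: [0.4444, 0.3238, 0.1589]
tool_rot: [-0.0, 0.999, 0.033, -0.001]
contact_force: [-0.2, 0.9, 0.1]
gripper_width: 0.349
```

```bash
python3 go.py 0.445 0.325 0.043 0.062; python3 -c "
from h import *
a=snap('side'); b=snap('top')
f=lambda i:cv2.resize(i,(400,400),interpolation=cv2.INTER_CUBIC)
cv2.imwrite('pics/c4.png',np.hstack([f(a[110:230,220:340]),f(b[160:260,110:210])])[...,::-1])"
```

```text
t 6.1 pos [0.4444 0.3238 0.1589] shift [ 0.0047 -0.0056  0.5797] turn [-0.      0.0007  0.001 ]
```

View pics/c4.png

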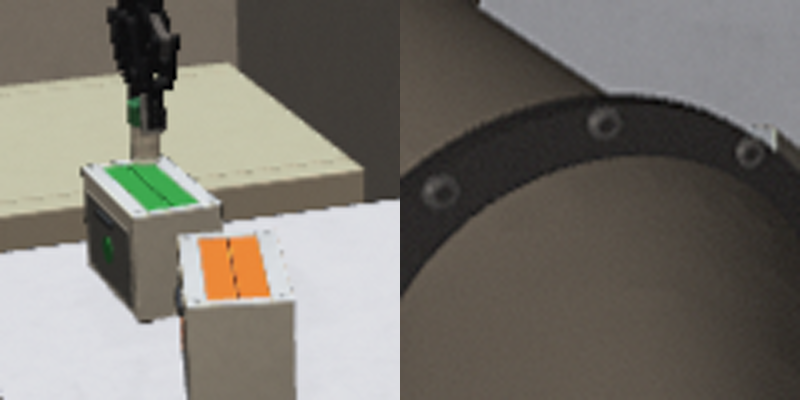

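```bash
python3 -c "
from h import *
print(proj('side',[.4444,.3238,.1273]),proj('side',[.445,.325,.106]),proj('side',[.4537,.098,.106]))
y=.062
for sx in(-1,1):
  for sy in(-1,1):
    c,s=np.cos(y),np.sin(y); d=np.array([[c,-s],[s,c]])@[sx*.024,sy*.067]
    p=proj('side',[.445+d[0],.325+d[1],.106]); print(sx,sy,(p-[220,110])*400/120)
"
```

```text
[263.99522127 158.75161593] [264.43717662 165.20154211] [289.40965145 189.63740324]
-1 -1 [146.61512842 209.56120218]
-1 1 [101.73082013 167.32637405]
1 -1 [197.41621826 201.72619487]
1 1 [149.51300666 160.47671972]
```

The crop shows the held vial directly over the green flaps: its bottom is at side pixel (263.5,158), predicted (264.0,158.8). The keeper matches to about 1 px. I'll shift +1.5 mm in x and push down.

jog_arm(plan=[{"x": 0.011, "y": -0.006, "z": 0.03, "wx": 0, "wy": 0, "wz": 0.001}, {"x": 0.011, "y": -0.006, "z": 0.07, "wx": 0, "wy": 0, "wz": 0.001}, {"x": 0.011, "y": -0.006, "z": 0.11, "wx": 0, "wy": 0, "wz": 0.001}, {"x": 0.011, "y": -0.006, "z": 0.15, "wx": 0, "wy": 0, "wz": 0.001}, {"x": 0.011, "y": -0.006, "z": 0.19, "wx": 0, "wy": 0, "wz": 0.001}, {"x": 0.011, "y": -0.006, "z": 0.23, "wx": 0, "wy": 0, "wz": 0.001}, {"x": 0.011, "y": -0.006, "z": 0.27, "wx": 0, "wy": 0, "wz": 0.001}, {"x": 0.011, "y": -0.006, "z": 0.31, "wx": 0, "wy": 0, "wz": 0.001}, {"x": 0.011, "y": -0.006, "z": 0.35, "wx": 0, "wy": 0, "wz": 0.001}, {"x": 0.011, "y": -0.006, "z": 0.39, "wx": 0, "wy": 0, "wz": 0.001}, {"x": 0.011, "y": -0.006, "z": 0.43, "wx": 0, "wy": 0, "wz": 0.001}, {"x": 0.011, "y": -0.006, "z": 0.47, "wx": 0, "wy": 0, "wz": 0.001}])

```text
t: 7.2
eef_pos: [0.4478, 0.3266, 0.066]
tool_rot: [-0.001, 1.0, 0.031, 0.001]
contact_force: [0.5, -0.8, 0.9]
gripper_width: 0.349
```

```bash
python3 go.py 0.446 0.325 0.043 0.062
```

```text
t 7.2 pos [0.4478 0.3266 0.066 ] shift [-0.0095  0.0075  0.1147] turn [-0.0008 -0.0004 -0.0001]
```

jog_arm(plan=[{"x": -0.006, "y": 0.005, "z": 0.03, "wx": 0, "wy": 0, "wz": 0}, {"x": -0.006, "y": 0.005, "z": 0.06, "wx": 0, "wy": 0, "wz": 0}, {"x": -0.006, "y": 0.005, "z": 0.09, "wx": 0, "wy": 0, "wz": 0}, {"x": -0.006, "y": 0.005, "z": 0.115, "wx": 0, "wy": 0, "wz": 0}, {"x": -0.006, "y": 0.005, "z": 0.115, "wx": 0, "wy": 0, "wz": 0}, {"x": -0.006, "y": 0.005, "z": 0.115, "wx": 0, "wy": 0, "wz": 0}])

```text
t: 7.7
eef_pos: [0.4464, 0.3254, 0.0427]
tool_rot: [-0.001, 1.0, 0.031, 0.0]
contact_force: [0.6, 0.1, -0.3]
gripper_width: 0.358
```

```bash
python3 go.py 0.446 0.325 0.042 0.062
```

```text
t 7.7 pos [0.4464 0.3254 0.0427] shift [-0.0024  0.0021  0.0034] turn [-0.0007 -0.0002 -0.0001]
```

jog_arm(plan=[{"x": 0, "y": 0, "z": 0.004, "wx": 0, "wy": 0, "wz": 0}, {"x": 0, "y": 0, "z": 0.007, "wx": 0, "wy": 0, "wz": 0}, {"x": 0, "y": 0, "z": 0.007, "wx": 0, "wy": 0, "wz": 0}])

```text
t: 7.95
eef_pos: [0.4467, 0.3256, 0.0418]
tool_rot: [-0.001, 1.0, 0.031, 0.001]
contact_force: [-2.0, 0.3, 2.2]
gripper_width: 0.355
```

jog_arm(plan=[{"x": 0, "y": 0, "z": 0, "wx": 0, "wy": 0, "wz": 0}, {"x": 0, "y": 0, "z": 0, "wx": 0, "wy": 0, "wz": 0}, {"x": 0, "y": 0, "z": 0, "wx": 0, "wy": 0, "wz": 0}, {"x": 0, "y": 0, "z": 0, "wx": 0, "wy": 0, "wz": 0}, {"x": 0, "y": 0, "z": 0, "wx": 0, "wy": 0, "wz": 0}, {"x": 0, "y": 0, "z": 0, "wx": 0, "wy": 0, "wz": 0}], hand=0.5)

```text
t: 8.45
eef_pos: [0.4467, 0.3254, 0.0417]
tool_rot: [-0.001, 1.0, 0.031, 0.001]
contact_force: [-0.2, -0.3, 0.4]
gripper_width: 0.748
```

Contact at 2 N at the expected height, then released to 64 mm. Withdrawing slowly.

jog_arm(plan=[{"x": 0, "y": 0, "z": -0.04, "wx": 0, "wy": 0, "wz": 0}, {"x": 0, "y": 0, "z": -0.09, "wx": 0, "wy": 0, "wz": 0}, {"x": 0, "y": 0, "z": -0.14, "wx": 0, "wy": 0, "wz": 0}, {"x": 0, "y": 0, "z": -0.19, "wx": 0, "wy": 0, "wz": 0}, {"x": 0, "y": 0, "z": -0.25, "wx": 0, "wy": 0, "wz": 0}, {"x": 0, "y": 0, "z": -0.35, "wx": 0, "wy": 0, "wz": 0}, {"x": 0, "y": 0, "z": -0.5, "wx": 0, "wy": 0, "wz": 0}, {"x": 0, "y": 0, "z": -0.7, "wx": 0, "wy": 0, "wz": 0}, {"x": 0, "y": 0, "z": -0.9, "wx": 0, "wy": 0, "wz": 0}, {"x": 0, "y": 0, "z": -0.9, "wx": 0, "wy": 0, "wz": 0}])

```text
t: 9.28
eef_pos: [0.4491, 0.3288, 0.231]
tool_rot: [-0.005, 0.999, 0.031, 0.006]
contact_force: [1.3, 0.4, 0.8]
gripper_width: 0.749
```

```bash
python3 go.py 0.41 -0.3315 0.22 0.062
```

```text
t 9.28 pos [0.4491 0.3288 0.231 ] shift [-0.4005  3.2835  0.0177] turn [-0.0031 -0.004   0.    ]
```

jog_arm(plan=[{"x": 0, "y": 0.2, "z": 0, "wx": 0, "wy": -0.004, "wz": 0}, {"x": 0, "y": 0.4, "z": 0, "wx": 0, "wy": -0.004, "wz": 0}, {"x": 0, "y": 0.6, "z": 0, "wx": 0, "wy": -0.004, "wz": 0}, {"x": 0, "y": 0.8, "z": 0, "wx": 0, "wy": -0.004, "wz": 0}, {"x": 0, "y": 1, "z": 0, "wx": 0, "wy": -0.004, "wz": 0}, {"x": 0, "y": 1, "z": 0, "wx": 0, "wy": -0.004, "wz": 0}], hand=1)

```text
t: 9.78
eef_pos: [0.4619, 0.1206, 0.2294]
tool_rot: [-0.003, 1.0, 0.026, -0.0]
contact_force: [0.5, -0.5, -1.0]
gripper_width: 1.005
```

jog_arm(plan=[{"x": 0, "y": 0.2, "z": 0, "wx": 0, "wy": 0, "wz": 0}, {"x": 0, "y": 0.4, "z": 0, "wx": 0, "wy": 0, "wz": 0}, {"x": 0, "y": 0.6, "z": 0, "wx": 0, "wy": 0, "wz": 0}, {"x": -0.05, "y": 0.8, "z": 0, "wx": 0, "wy": 0, "wz": 0}, {"x": -0.08, "y": 1, "z": 0, "wx": 0, "wy": 0, "wz": 0}, {"x": -0.08, "y": 1, "z": 0, "wx": 0, "wy": 0, "wz": 0}])

```text
t: 10.28
eef_pos: [0.4547, -0.0877, 0.229]
tool_rot: [-0.001, 1.0, 0.021, -0.0]
contact_force: [-0.2, 0.5, -1.0]
gripper_width: 1.004
```

```bash
python3 go.py 0.412 -0.3315 0.22 0.062; python3 -c "
from h import *
b=snap('top','top2')
for t in ('amber_vial','blue_vial'):
  for r in finder.place_of('top',t)[:4]: print(t,r['location'],r['confidence'],at_z('top',r['location'],0))
cv2.imwrite('pics/c5.png',cv2.resize(b[180:250,120:320],None,fx=4,fy=4,interpolation=cv2.INTER_CUBIC)[...,::-1])"
```

```text
t 10.28 pos [ 0.4547 -0.0877  0.229 ] shift [-0.2635  1.2091  0.042 ] turn [-0.0008  0.0002 -0.0066]
amber_vial [451.4, 200.7] 0.6 [ 0.48340327 -0.37077962  0.        ]
amber_vial [440.3, 226.7] 0.43 [ 0.41522337 -0.33596516  0.        ]
blue_vial [184.3, 214.2] 0.4 [0.45773301 0.32514184 0.        ]
```

View pics/c5.png

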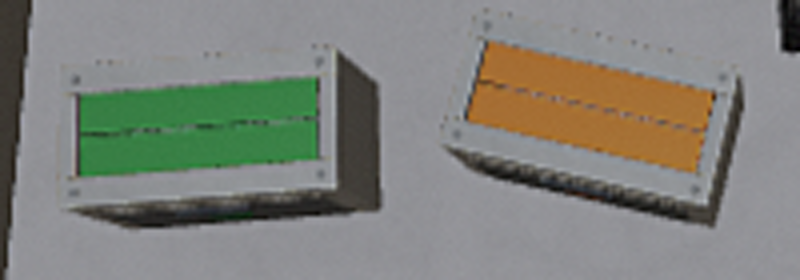

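The green flaps are shut and level over the vial; the keeper centre is at top pixel (168,211). On to the amber vial.

jog_arm(plan=[{"x": -0.05, "y": 0.2, "z": 0, "wx": 0, "wy": 0, "wz": -0.007}, {"x": -0.1, "y": 0.4, "z": 0, "wx": 0, "wy": 0, "wz": -0.007}, {"x": -0.15, "y": 0.6, "z": 0, "wx": 0, "wy": 0, "wz": -0.007}, {"x": -0.2, "y": 0.8, "z": 0, "wx": 0, "wy": 0, "wz": -0.007}, {"x": -0.25, "y": 1, "z": 0, "wx": 0, "wy": 0, "wz": -0.007}, {"x": -0.25, "y": 1, "z": 0, "wx": 0, "wy": 0, "wz": -0.007}, {"x": -0.25, "y": 1, "z": 0, "wx": 0, "wy": 0, "wz": -0.007}])

```text
t: 11.02
eef_pos: [0.417, -0.2821, 0.2281]
tool_rot: [-0.003, 0.999, 0.035, 0.001]
contact_force: [0.6, 0.5, -0.8]
gripper_width: 0.999
```

```bash
python3 go.py 0.412 -0.3325 0.13 0.062
```

```text
t 11.02 pos [ 0.417  -0.2821  0.2281] shift [-0.0437  0.2525  0.4888] turn [-0.0019 -0.0005  0.0028]
```

jog_arm(plan=[{"x": -0.044, "y": 0.15, "z": 0.05, "wx": -0.002, "wy": 0, "wz": 0.003}, {"x": -0.044, "y": 0.252, "z": 0.15, "wx": -0.002, "wy": 0, "wz": 0.003}, {"x": -0.044, "y": 0.252, "z": 0.3, "wx": -0.002, "wy": 0, "wz": 0.003}, {"x": -0.044, "y": 0.252, "z": 0.42, "wx": -0.002, "wy": 0, "wz": 0.003}, {"x": -0.044, "y": 0.252, "z": 0.49, "wx": -0.002, "wy": 0, "wz": 0.003}, {"x": -0.044, "y": 0.252, "z": 0.49, "wx": -0.002, "wy": 0, "wz": 0.003}, {"x": -0.044, "y": 0.252, "z": 0.49, "wx": -0.002, "wy": 0, "wz": 0.003}])

```text
t: 11.6
eef_pos: [0.4133, -0.3298, 0.1297]
tool_rot: [-0.001, 0.999, 0.033, 0.001]
contact_force: [-0.0, -0.1, 0.5]
gripper_width: 0.999
```

```bash
python3 go.py 0.412 -0.3325 0.034 0.062
```

```text
t 11.6 pos [ 0.4133 -0.3298  0.1297] shift [-0.0077  0.0139  0.4785] turn [-0.0005 -0.0004  0.0011]
```

jog_arm(plan=[{"x": -0.008, "y": 0.014, "z": 0.15, "wx": 0, "wy": 0, "wz": 0.001}, {"x": -0.008, "y": 0.014, "z": 0.3, "wx": 0, "wy": 0, "wz": 0.001}, {"x": -0.008, "y": 0.014, "z": 0.42, "wx": 0, "wy": 0, "wz": 0.001}, {"x": -0.008, "y": 0.014, "z": 0.483, "wx": 0, "wy": 0, "wz": 0.001}, {"x": -0.008, "y": 0.014, "z": 0.483, "wx": 0, "wy": 0, "wz": 0.001}, {"x": -0.008, "y": 0.014, "z": 0.483, "wx": 0, "wy": 0, "wz": 0.001}])

```text
t: 12.1
eef_pos: [0.4134, -0.332, 0.0342]
tool_rot: [-0.001, 0.999, 0.032, 0.001]
contact_force: [-0.8, -0.6, 1.1]
gripper_width: 0.996
```

jog_arm(plan=[{"x": 0, "y": 0, "z": 0, "wx": 0, "wy": 0, "wz": 0}, {"x": 0, "y": 0, "z": 0, "wx": 0, "wy": 0, "wz": 0}, {"x": 0, "y": 0, "z": 0, "wx": 0, "wy": 0, "wz": 0}, {"x": 0, "y": 0, "z": 0, "wx": 0, "wy": 0, "wz": 0}, {"x": 0, "y": 0, "z": 0, "wx": 0, "wy": 0, "wz": 0}, {"x": 0, "y": 0, "z": 0, "wx": 0, "wy": 0, "wz": 0}, {"x": 0, "y": 0, "z": 0, "wx": 0, "wy": 0, "wz": 0}, {"x": 0, "y": 0, "z": 0, "wx": 0, "wy": 0, "wz": 0}], hand=-1, grip_force=40)

```text
t: 12.77
eef_pos: [0.414, -0.3324, 0.0352]
tool_rot: [-0.0, 0.999, 0.032, 0.002]
contact_force: [-0.6, 0.6, 6.3]
gripper_width: 0.384
```

```bash
python3 go.py 0.45 -0.12 0.22 -0.24
```

```text
t 12.77 pos [ 0.414  -0.3324  0.0352] shift [ 0.2506 -1.0485 -0.9226] turn [-0.0003 -0.0012  0.0967]
```

jog_arm(plan=[{"x": 0, "y": 0, "z": -0.1, "wx": 0, "wy": 0, "wz": 0}, {"x": 0, "y": 0, "z": -0.25, "wx": 0, "wy": 0, "wz": 0}, {"x": 0, "y": 0, "z": -0.42, "wx": 0, "wy": 0, "wz": 0}, {"x": 0, "y": 0, "z": -0.6, "wx": 0, "wy": 0, "wz": 0}, {"x": 0.05, "y": -0.15, "z": -0.8, "wx": 0, "wy": 0, "wz": 0.02}, {"x": 0.1, "y": -0.3, "z": -0.92, "wx": 0, "wy": 0, "wz": 0.04}, {"x": 0.15, "y": -0.45, "z": -0.92, "wx": 0, "wy": 0, "wz": 0.06}, {"x": 0.2, "y": -0.6, "z": -0.92, "wx": 0, "wy": 0, "wz": 0.08}, {"x": 0.25, "y": -0.75, "z": -0.92, "wx": 0, "wy": 0, "wz": 0.097}, {"x": 0.25, "y": -0.9, "z": -0.92, "wx": 0, "wy": 0, "wz": 0.097}, {"x": 0.25, "y": -1, "z": -0.92, "wx": 0, "wy": 0, "wz": 0.097}])

```text
t: 13.68
eef_pos: [0.4506, -0.1264, 0.2198]
tool_rot: [-0.001, 0.993, -0.119, 0.002]
contact_force: [0.3, 0.8, 0.5]
gripper_width: 0.382
```

```bash
python3 go.py 0.454 0.098 0.22 -0.24
```

```text
t 13.68 pos [ 0.4506 -0.1264  0.2198] shift [-0.2482 -1.0945  0.0004] turn [-0.0007 -0.0012  0.0005]
```

jog_arm(plan=[{"x": -0.04, "y": -0.16, "z": 0, "wx": -0.001, "wy": -0.001, "wz": 0}, {"x": -0.08, "y": -0.32, "z": 0, "wx": -0.001, "wy": -0.001, "wz": 0}, {"x": -0.12, "y": -0.5, "z": 0, "wx": -0.001, "wy": -0.001, "wz": 0}, {"x": -0.16, "y": -0.68, "z": 0, "wx": -0.001, "wy": -0.001, "wz": 0}, {"x": -0.2, "y": -0.85, "z": 0, "wx": -0.001, "wy": -0.001, "wz": 0}, {"x": -0.24, "y": -1, "z": 0, "wx": -0.001, "wy": -0.001, "wz": 0}, {"x": -0.24, "y": -1, "z": 0, "wx": -0.001, "wy": -0.001, "wz": 0}, {"x": -0.24, "y": -1, "z": 0, "wx": -0.001, "wy": -0.001, "wz": 0}])

```text
t: 14.35
eef_pos: [0.4508, 0.081, 0.2202]
tool_rot: [0.0, 0.993, -0.117, 0.0]
contact_force: [-0.0, -1.2, -0.9]
gripper_width: 0.383
```

```bash
python3 go.py 0.455 0.098 0.165 -0.24
```

```text
t 14.35 pos [0.4508 0.081  0.2202] shift [ 0.0006 -0.0878  0.276 ] turn [ 0.0002 -0.0002  0.0019]
```

jog_arm(plan=[{"x": 0.001, "y": -0.05, "z": 0.05, "wx": 0, "wy": 0, "wz": 0.002}, {"x": 0.001, "y": -0.088, "z": 0.12, "wx": 0, "wy": 0, "wz": 0.002}, {"x": 0.001, "y": -0.088, "z": 0.2, "wx": 0, "wy": 0, "wz": 0.002}, {"x": 0.001, "y": -0.088, "z": 0.276, "wx": 0, "wy": 0, "wz": 0.002}, {"x": 0.001, "y": -0.088, "z": 0.276, "wx": 0, "wy": 0, "wz": 0.002}, {"x": 0.001, "y": -0.088, "z": 0.276, "wx": 0, "wy": 0, "wz": 0.002}])

```text
t: 14.85
eef_pos: [0.4546, 0.0965, 0.1646]
tool_rot: [0.001, 0.993, -0.121, -0.001]
contact_force: [1.2, 0.4, -0.5]
gripper_width: 0.385
```

```bash
python3 go.py 0.455 0.098 0.0455 -0.24; python3 -c "
from h import *
a=snap('side')
cv2.imwrite('pics/c6.png',cv2.resize(a[120:240,230:350],(480,480),interpolation=cv2.INTER_CUBIC)[...,::-1])
p=monitor.get_obs()['eef_pos']
print((proj('side',p-[0,0,.0352])-[230,120])*4)
y=-.24;c,s=np.cos(y),np.sin(y)
for sx,sy in((-1,-1),(-1,1),(1,-1),(1,1)):
    d=np.array([[c,-s],[s,c]])@[sx*.024,sy*.067]
    print(sx,sy,(proj('side',[.4545+d[0],.098+d[1],.106])-[230,120])*4)
"
```

```text
t 14.85 pos [0.4546 0.0965 0.1646] shift [ 0.0008 -0.0088  0.5955] turn [ 0.0006  0.0003 -0.0007]
[239.15838113 245.23551972]
-1 -1 [208.79698123 317.76329334]
-1 1 [198.36399946 245.99066099]
1 -1 [282.75296341 313.6602891 ]
1 1 [266.1067591 242.4595932]
```

View pics/c6.png

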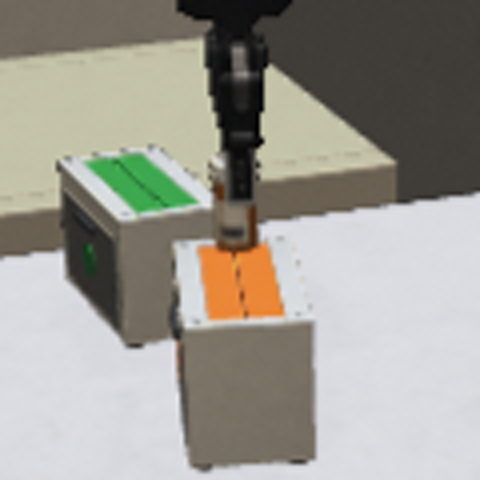

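The amber vial hangs centred over the orange flaps. Its bottom is at crop (237,246) against (239,245) predicted, and the flap corners match within 0.5 px. Pushing down.

jog_arm(plan=[{"x": 0.003, "y": -0.006, "z": 0.03, "wx": 0, "wy": 0, "wz": 0}, {"x": 0.003, "y": -0.006, "z": 0.07, "wx": 0, "wy": 0, "wz": 0}, {"x": 0.003, "y": -0.006, "z": 0.11, "wx": 0, "wy": 0, "wz": 0}, {"x": 0.003, "y": -0.006, "z": 0.15, "wx": 0, "wy": 0, "wz": 0}, {"x": 0.003, "y": -0.006, "z": 0.19, "wx": 0, "wy": 0, "wz": 0}, {"x": 0.003, "y": -0.006, "z": 0.23, "wx": 0, "wy": 0, "wz": 0}, {"x": 0.003, "y": -0.006, "z": 0.27, "wx": 0, "wy": 0, "wz": 0}, {"x": 0.003, "y": -0.006, "z": 0.31, "wx": 0, "wy": 0, "wz": 0}, {"x": 0.003, "y": -0.006, "z": 0.35, "wx": 0, "wy": 0, "wz": 0}, {"x": 0.003, "y": -0.006, "z": 0.39, "wx": 0, "wy": 0, "wz": 0}, {"x": 0.003, "y": -0.006, "z": 0.43, "wx": 0, "wy": 0, "wz": 0}, {"x": 0.003, "y": -0.006, "z": 0.47, "wx": 0, "wy": 0, "wz": 0}])

```text
t: 15.9
eef_pos: [0.4562, 0.0979, 0.0706]
tool_rot: [0.001, 0.993, -0.121, 0.0]
contact_force: [-0.1, -0.2, 1.3]
gripper_width: 0.384
```

```bash
python3 go.py 0.455 0.098 0.0465 -0.24
```

```text
t 15.9 pos [0.4562 0.0979 0.0706] shift [-0.0058  0.001   0.1203] turn [ 0.0003 -0.0002 -0.0006]
```

jog_arm(plan=[{"x": -0.003, "y": 0, "z": 0.03, "wx": 0, "wy": 0, "wz": 0}, {"x": -0.003, "y": 0, "z": 0.06, "wx": 0, "wy": 0, "wz": 0}, {"x": -0.003, "y": 0, "z": 0.09, "wx": 0, "wy": 0, "wz": 0}, {"x": -0.003, "y": 0, "z": 0.12, "wx": 0, "wy": 0, "wz": 0}, {"x": -0.003, "y": 0, "z": 0.12, "wx": 0, "wy": 0, "wz": 0}, {"x": -0.003, "y": 0, "z": 0.12, "wx": 0, "wy": 0, "wz": 0}])

```text
t: 16.4
eef_pos: [0.455, 0.098, 0.0461]
tool_rot: [0.001, 0.993, -0.121, -0.0]
contact_force: [-0.5, -0.8, -1.1]
gripper_width: 0.385
```

jog_arm(plan=[{"x": 0, "y": 0, "z": 0.004, "wx": 0, "wy": 0, "wz": 0}, {"x": 0, "y": 0, "z": 0.007, "wx": 0, "wy": 0, "wz": 0}, {"x": 0, "y": 0, "z": 0.007, "wx": 0, "wy": 0, "wz": 0}])

```text
t: 16.65
eef_pos: [0.4553, 0.098, 0.0453]
tool_rot: [0.001, 0.993, -0.121, -0.0]
contact_force: [-1.8, 0.1, 3.8]
gripper_width: 0.387
```

Floor contact at 3.8 N at the expected height (TCP 45 mm). Releasing and withdrawing.

jog_arm(plan=[{"x": 0, "y": 0, "z": 0, "wx": 0, "wy": 0, "wz": 0}, {"x": 0, "y": 0, "z": 0, "wx": 0, "wy": 0, "wz": 0}, {"x": 0, "y": 0, "z": 0, "wx": 0, "wy": 0, "wz": 0}, {"x": 0, "y": 0, "z": 0, "wx": 0, "wy": 0, "wz": 0}, {"x": 0, "y": 0, "z": 0, "wx": 0, "wy": 0, "wz": 0}, {"x": 0, "y": 0, "z": 0, "wx": 0, "wy": 0, "wz": 0}], hand=0.55)

```text
t: 17.15
eef_pos: [0.4586, 0.0979, 0.0458]
tool_rot: [-0.0, 0.993, -0.121, 0.003]
contact_force: [8.4, -2.1, -6.7]
gripper_width: 0.775
```

jog_arm(plan=[{"x": 0, "y": 0, "z": -0.04, "wx": 0, "wy": 0, "wz": 0}, {"x": 0, "y": 0, "z": -0.09, "wx": 0, "wy": 0, "wz": 0}, {"x": 0, "y": 0, "z": -0.14, "wx": 0, "wy": 0, "wz": 0}, {"x": 0, "y": 0, "z": -0.19, "wx": 0, "wy": 0, "wz": 0}, {"x": 0, "y": 0, "z": -0.25, "wx": 0, "wy": 0, "wz": 0}, {"x": 0, "y": 0, "z": -0.35, "wx": 0, "wy": 0, "wz": 0}, {"x": 0, "y": 0, "z": -0.5, "wx": 0, "wy": 0, "wz": 0}, {"x": 0, "y": 0, "z": -0.7, "wx": 0, "wy": 0, "wz": 0}, {"x": 0, "y": 0, "z": -0.9, "wx": 0, "wy": 0, "wz": 0}, {"x": 0, "y": 0, "z": -0.9, "wx": 0, "wy": 0, "wz": 0}])

```text
t: 17.98
eef_pos: [0.4617, 0.0995, 0.2332]
tool_rot: [-0.002, 0.993, -0.121, 0.009]
contact_force: [1.1, 0.5, -0.9]
gripper_width: 0.775
```

jog_arm(plan=[{"x": 0, "y": 0.2, "z": 0, "wx": 0, "wy": 0, "wz": 0}, {"x": 0, "y": 0.4, "z": 0, "wx": 0, "wy": 0, "wz": 0}, {"x": 0.1, "y": 0.6, "z": 0, "wx": 0, "wy": 0, "wz": 0}, {"x": 0.2, "y": 0.8, "z": 0, "wx": 0, "wy": 0, "wz": 0}, {"x": 0.3, "y": 1, "z": 0, "wx": 0, "wy": 0, "wz": 0}, {"x": 0.3, "y": 1, "z": 0, "wx": 0, "wy": 0, "wz": 0}, {"x": 0.3, "y": 1, "z": 0, "wx": 0, "wy": 0, "wz": 0}])

```text
t: 18.57
eef_pos: [0.472, -0.1129, 0.2328]
tool_rot: [-0.002, 0.992, -0.124, 0.009]
contact_force: [0.5, 0.6, 0.0]
gripper_width: 0.775
```

Run:
```python
from h import *
a=snap('side'); b=snap('top'); s=monitor.get_obs(); print(s["t"],s["eef_pos"],s["contact_force"])
x=cv2.resize(b[180:250,120:320],(800,280),interpolation=cv2.INTER_CUBIC); y=cv2.resize(a[130:330,220:470],(400,320),interpolation=cv2.INTER_CUBIC); z=cv2.resize(b[130:280,300:488],(400,320),interpolation=cv2.INTER_CUBIC)
cv2.imwrite('pics/fin.png',np.vstack([x,np.hstack([y,z])])[...,::-1])
```

```text
18.6667 [ 0.4717047  -0.10852666  0.23266971] [-0.29863362  0.81681365  0.45453879]
```

View pics/fin.png

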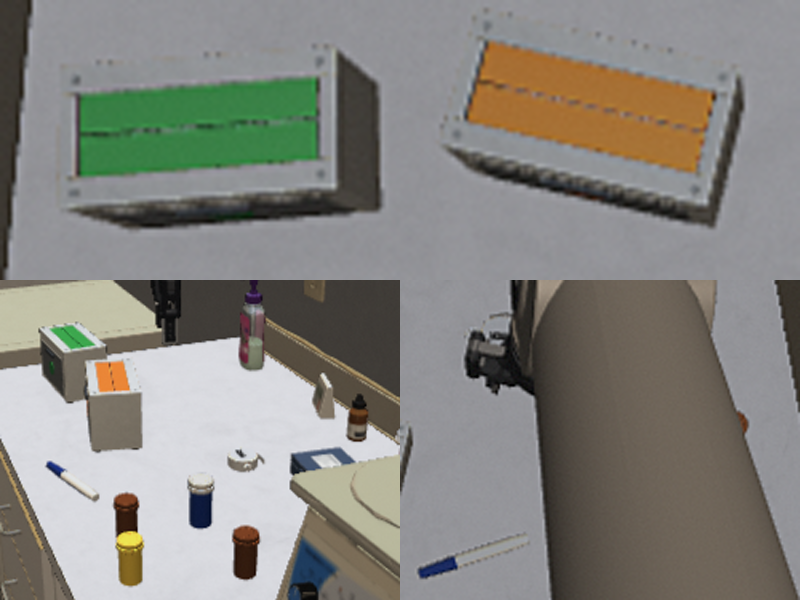

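The flaps are shut, and the blue vial, counter and look-alikes are in place. However, the amber release showed an odd 8 N sideways and 7 N downward force, and the chamber can't be seen into. There is time to spare, so I'll gently feel for the cap (top at z = 72 mm if standing) with closed fingers.

```bash
python3 go.py 0.4555 0.098 0.22 -0.24
```

```text
t 18.67 pos [ 0.4717 -0.1085  0.2327] shift [-0.3285 -0.9822  0.065 ] turn [-0.0022 -0.0051 -0.0011]
```

jog_arm(plan=[{"x": -0.06, "y": -0.2, "z": 0, "wx": -0.002, "wy": -0.005, "wz": -0.001}, {"x": -0.12, "y": -0.4, "z": 0, "wx": -0.002, "wy": -0.005, "wz": -0.001}, {"x": -0.2, "y": -0.6, "z": 0.02, "wx": -0.002, "wy": -0.005, "wz": -0.001}, {"x": -0.26, "y": -0.8, "z": 0.06, "wx": -0.002, "wy": -0.005, "wz": -0.001}, {"x": -0.328, "y": -0.98, "z": 0.06, "wx": -0.002, "wy": -0.005, "wz": -0.001}, {"x": -0.328, "y": -0.98, "z": 0.1, "wx": -0.002, "wy": -0.005, "wz": -0.001}, {"x": -0.328, "y": -0.98, "z": 0.2, "wx": -0.002, "wy": -0.005, "wz": -0.001}, {"x": -0.328, "y": -0.98, "z": 0.3, "wx": -0.002, "wy": -0.005, "wz": -0.001}, {"x": -0.328, "y": -0.98, "z": 0.38, "wx": -0.002, "wy": -0.005, "wz": -0.001}, {"x": -0.328, "y": -0.98, "z": 0.43, "wx": -0.002, "wy": -0.005, "wz": -0.001}, {"x": -0.328, "y": -0.98, "z": 0.43, "wx": -0.002, "wy": -0.005, "wz": -0.001}, {"x": -0.328, "y": -0.98, "z": 0.43, "wx": -0.002, "wy": -0.005, "wz": -0.001}], hand=-1)

```text
t: 19.67
eef_pos: [0.4563, 0.0986, 0.1471]
tool_rot: [-0.0, 0.993, -0.119, -0.0]
contact_force: [-0.1, 0.2, -0.3]
gripper_width: -0.002
```

```bash
python3 go.py 0.4555 0.098 0.08 -0.24
```

```text
t 19.67 pos [0.4563 0.0986 0.1471] shift [-0.0031  0.004   0.3355] turn [-0.0002  0.0001  0.0005]
```

jog_arm(plan=[{"x": -0.003, "y": 0, "z": 0.05, "wx": 0, "wy": 0, "wz": 0}, {"x": -0.003, "y": 0, "z": 0.1, "wx": 0, "wy": 0, "wz": 0}, {"x": -0.003, "y": 0, "z": 0.15, "wx": 0, "wy": 0, "wz": 0}, {"x": -0.003, "y": 0, "z": 0.2, "wx": 0, "wy": 0, "wz": 0}, {"x": -0.003, "y": 0, "z": 0.24, "wx": 0, "wy": 0, "wz": 0}, {"x": -0.003, "y": 0, "z": 0.28, "wx": 0, "wy": 0, "wz": 0}, {"x": -0.003, "y": 0, "z": 0.31, "wx": 0, "wy": 0, "wz": 0}, {"x": -0.003, "y": 0, "z": 0.33, "wx": 0, "wy": 0, "wz": 0}, {"x": -0.003, "y": 0, "z": 0.335, "wx": 0, "wy": 0, "wz": 0}, {"x": -0.003, "y": 0, "z": 0.335, "wx": 0, "wy": 0, "wz": 0}])

```text
t: 20.5
eef_pos: [0.4554, 0.0987, 0.0797]
tool_rot: [-0.0, 0.993, -0.119, -0.001]
contact_force: [0.2, 0.0, -1.3]
gripper_width: 0.001
```

jog_arm(plan=[{"x": 0, "y": 0, "z": 0.008, "wx": 0, "wy": 0, "wz": 0}, {"x": 0, "y": 0, "z": 0.016, "wx": 0, "wy": 0, "wz": 0}, {"x": 0, "y": 0, "z": 0.024, "wx": 0, "wy": 0, "wz": 0}, {"x": 0, "y": 0, "z": 0.032, "wx": 0, "wy": 0, "wz": 0}, {"x": 0, "y": 0, "z": 0.032, "wx": 0, "wy": 0, "wz": 0}])

```text
t: 20.92
eef_pos: [0.4554, 0.0987, 0.0732]
tool_rot: [-0.0, 0.993, -0.119, -0.001]
contact_force: [-0.1, 0.1, 0.5]
gripper_width: 0.0
```

jog_arm(plan=[{"x": 0, "y": 0, "z": 0.005, "wx": 0, "wy": 0, "wz": 0}, {"x": 0, "y": 0, "z": 0.01, "wx": 0, "wy": 0, "wz": 0}, {"x": 0, "y": 0, "z": 0.013, "wx": 0, "wy": 0, "wz": 0}, {"x": 0, "y": 0, "z": 0.013, "wx": 0, "wy": 0, "wz": 0}])

```text
t: 21.25
eef_pos: [0.4564, 0.099, 0.072]
tool_rot: [-0.0, 0.993, -0.119, 0.0]
contact_force: [-3.7, -1.3, 18.5]
gripper_width: 0.003
```

Firm contact exactly at z = 72.0 mm, so the amber vial is standing on the floor. Withdrawing straight up and away.

jog_arm(plan=[{"x": 0, "y": 0, "z": -0.03, "wx": 0, "wy": 0, "wz": 0}, {"x": 0, "y": 0, "z": -0.07, "wx": 0, "wy": 0, "wz": 0}, {"x": 0, "y": 0, "z": -0.12, "wx": 0, "wy": 0, "wz": 0}, {"x": 0, "y": 0, "z": -0.17, "wx": 0, "wy": 0, "wz": 0}, {"x": 0, "y": 0, "z": -0.25, "wx": 0, "wy": 0, "wz": 0}, {"x": 0, "y": 0, "z": -0.4, "wx": 0, "wy": 0, "wz": 0}, {"x": 0, "y": 0, "z": -0.6, "wx": 0, "wy": 0, "wz": 0}, {"x": 0, "y": 0, "z": -0.75, "wx": 0, "wy": 0, "wz": 0}, {"x": 0, "y": 0.15, "z": -0.75, "wx": 0, "wy": 0, "wz": 0}, {"x": 0, "y": 0.35, "z": -0.75, "wx": 0, "wy": 0, "wz": 0}, {"x": 0, "y": 0.55, "z": -0.75, "wx": 0, "wy": 0, "wz": 0}, {"x": 0, "y": 0.75, "z": -0.75, "wx": 0, "wy": 0, "wz": 0}])

```text
t: 22.25
eef_pos: [0.4201, -0.048, 0.2231]
tool_rot: [-0.0, 0.993, -0.118, 0.001]
contact_force: [0.3, -0.8, -0.3]
gripper_width: 0.002
```

jog_arm(plan=[{"x": 0, "y": 0.1, "z": 0, "wx": 0, "wy": 0, "wz": 0}, {"x": 0, "y": 0.2, "z": 0, "wx": 0, "wy": 0, "wz": 0}, {"x": 0, "y": 0.2, "z": 0, "wx": 0, "wy": 0, "wz": 0}, {"x": 0, "y": 0.2, "z": 0, "wx": 0, "wy": 0, "wz": 0}, {"x": 0, "y": 0.2, "z": 0, "wx": 0, "wy": 0, "wz": 0}, {"x": 0, "y": 0.2, "z": 0, "wx": 0, "wy": 0, "wz": 0}])

```text
t: 22.75
eef_pos: [0.411, -0.0857, 0.2233]
tool_rot: [-0.001, 0.993, -0.117, 0.001]
contact_force: [-0.4, 0.7, 0.1]
gripper_width: 0.002
```

Run:
```python
from h import *
a=snap('side'); b=snap('top'); s=monitor.get_obs(); print(s["t"],s["eef_pos"],s["contact_force"])
x=cv2.resize(b[180:250,120:320],(800,280),interpolation=cv2.INTER_CUBIC); y=cv2.resize(a[140:300,220:420],(400,320),interpolation=cv2.INTER_CUBIC)
cv2.imwrite('pics/fin2.png',np.vstack([x,np.hstack([y,y*0])])[...,::-1])
```

```text
22.85 [ 0.41098725 -0.0857918   0.22313442] [-0.05462309 -0.27112783  0.2845731 ]
```

View pics/fin2.png

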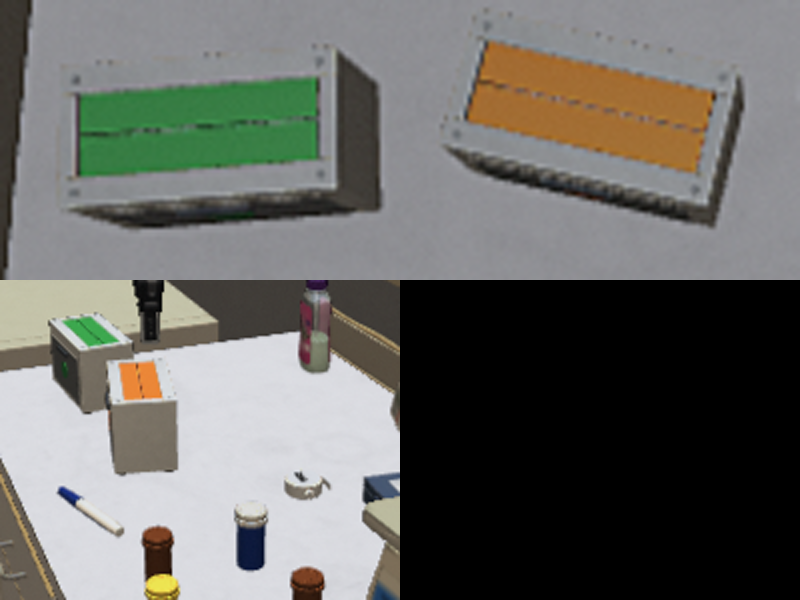

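All four leaves are shut, the gripper is empty and clear of everything, and the bystanders stand where they were. Handing in.

```bash
python3 -c "
from station import bot
print(bot.hand_in())"
```

```text
the job is handed in; nothing more can be done
None
```

I put the green-capped vial in the green-flapped keeper and the amber vial (white cap, amber body) in the orange-flapped one. Each was lowered until it touched the floor at the expected height before I let go. I handed in at about 23 s of the 69 s allowed, and hand-in gave no verdict.

**Last checks:**
- **Flaps and bystanders:** the final pictures show all four leaves shut. The blue vial and tally counter look to be where they started, judged by eye in the side view. The gripper was empty and clear.
- **Amber vial:** its release showed an unexpected side force of about 8 N (with 7 N downward). I felt for it with closed fingers and met its cap at z = 72.0 mm, exactly where a standing vial's top should be. That touch pressed harder than intended, about 18 N.
- **Green vial:** its release was clean, so I did not probe it. That it stands upright rests on the touchdown height and the shut flaps, because neither camera can see inside the keeper.

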